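# Step a vial carousel back to the vial it missed

## Task

The vial carousel of the sample reader has been clicked on too far, and the yellow-capped vial has gone past the reader's lens without being read. Use a fingertip to tip the red-ball lever over so that it lifts the ratchet pawl out of its notch, push the carousel backward (clockwise seen from above) by its finger pins, one notch or two, until the yellow-capped vial is back in front of the lens, and leave the pawl dropped fully into its notch there, so that the carousel is locked. Do not turn the carousel forward, take no vial out of it and leave the jar, the bottle and the dishes around it alone.

Things in the scene. Friction and masses are not known exactly. Their poses are not given: they have to be found in the camera images.
- changer: Sample changer: white round base, 248 mm across, fixed to the worktop; only its position and yaw vary. Origin on the carousel's upright axis, on the worktop; z up, x points to the reader, a white housing 64 mm wide, 103 mm tall, 131 to 167 mm out along +x, its lens facing the axis. The ratchet pawl is on the -y side; its nose falls into the rim at x 0, y -112 mm.
- carousel (a joint): Turn of the carousel, rad: 0 at the start, negative = backward (clockwise from above). Discs of 104 and 120 mm radius, tops 64 and 40 mm up; 8 stations and 8 rim notches 0.785 rad apart. With a station at the lens (within 0.03 rad) the pawl can drop into a notch and locks it against turning backward (0.05 rad play); with the pawl up it turns both ways; its stiff bearing (1.5 N at a pin) stops it where it is left.
- pin_a (a point): One of 8 upright steel finger pins (8 mm thick, blue caps 10 mm thick) on the carousel, 98 mm from its axis, half-way between stations, rising from the upper disc (z 64 mm) to z 96 mm; this point is on the pin's axis at z 80 mm. At carousel joint 0 it is 0.393 rad anticlockwise of the changer's x axis; the others follow every 0.785 rad.
- pawl (a joint): Pawl and lever on one shaft, rad: 0 = nose fully down in a notch (as at the start), about 0.14 = nose lying on the rim between notches (it drops into the next notch that comes under it), 1.05 = thrown back against a stop. Left below about 0.65 it falls towards the rim; above about 0.78 it falls back to the stop and stays there. Pushing the ball takes under 2 N.
- pawl_pivot (a point): Centre of the pawl on its shaft, which lies along the changer's y; at x -70, y -112, z +46 mm of the changer, between two aluminium cheeks up to 62 mm tall. The pawl arm runs 70 mm from here towards the changer's +x; thrown back it stands up to 120 mm above the worktop.
- lever_ball (a point): Centre of the red ball (22 mm) on the pawl's lever, a 6 mm rod rising 52 mm from the shaft, at y -142 mm of the changer. At pawl 0 it leans 28 degrees to the changer's +x (ball at x -46, z 92 mm); pushing the ball towards -x lifts the pawl; half-way the ball is 98 mm up; at the stop it leans 32 degrees to -x (ball at x -98, z 90 mm).
- reading_place (a point): Where the centre of the vial being read belongs, in front of the lens: x 66, y 0, z 61.5 mm of the changer. Axes as the changer's.
- vial_yellow_mid (a point): Yellow-capped glass vial, 31 mm across the cap (28 mm below it) and 63 mm tall, standing loosely in a hole of the carousel; this point is its centre, 61 mm above the worktop. At the start one or two stations past the lens (0.785 or 1.571 rad anticlockwise of the changer's x axis).
- vial_w0_mid (a point): White-capped glass vial, 31 mm across the cap (28 mm below it) and 63 mm tall, standing loosely in a hole of the carousel; this point is its centre, 61 mm above the worktop. It stays in the carousel.
- vial_w1_mid (a point): White-capped glass vial, 31 mm across the cap (28 mm below it) and 63 mm tall, standing loosely in a hole of the carousel; this point is its centre, 61 mm above the worktop. It stays in the carousel.
- vial_w2_mid (a point): White-capped glass vial, 31 mm across the cap (28 mm below it) and 63 mm tall, standing loosely in a hole of the carousel; this point is its centre, 61 mm above the worktop. It stays in the carousel.
- vial_w3_mid (a point): White-capped glass vial, 31 mm across the cap (28 mm below it) and 63 mm tall, standing loosely in a hole of the carousel; this point is its centre, 61 mm above the worktop. It stays in the carousel.
- foil_jar: Foil-topped jar, 77 mm across and 123 mm tall, a bystander; origin at the centre of its underside.
- wash_bottle: Clear bottle with a red cap, 64 mm across and 130 mm tall, a bystander; origin at the centre of its underside.
- petri_stack: Stack of clear dishes, 63 mm across and 38 mm tall, a bystander; origin at the centre of its underside.

How it is judged:
On the way:
1. the pawl is lifted clear of its notch before the carousel has been moved back (value of joint pawl above 0.3 rad and value of joint carousel above -0.15 rad), for 0.1 s.
At the end, for the whole second after the job is handed in: The yellow-capped vial stands within 8 mm (horizontally) of the reading place in front of the lens, the pawl is fully down in the notch (joint below 0.06 rad), the carousel is at rest, and all five vials still stand upright in their holes (horizontal distance between vial_yellow_mid and reading_place below 0.008 m and value of joint pawl below 0.06 rad and velocity of joint carousel between -0.02 and 0.02 rad/s and height (world z) of vial_yellow_mid between 0.055 and 0.07 m and height (world z) of vial_w0_mid between 0.055 and 0.07 m and height (world z) of vial_w1_mid between 0.055 and 0.07 m and height (world z) of vial_w2_mid between 0.055 and 0.07 m and height (world z) of vial_w3_mid between 0.055 and 0.07 m and angle between each of vial_yellow_mid, vial_w0_mid, vial_w1_mid, vial_w2_mid, vial_w3_mid's own z axis and vertical below 0.2 rad); the robot touches nothing.
It fails at once if the carousel is turned forward by more than 0.3 rad (value of joint carousel above 0.3 rad).
It fails at once if a vial is lifted by more than 15 mm (height (world z) of any of vial_yellow_mid, vial_w0_mid, vial_w1_mid, vial_w2_mid, vial_w3_mid above 0.0765 m).
It fails at once if the jar, the bottle or the dish stack is moved by more than 20 mm (distance of any of foil_jar, wash_bottle, petri_stack from where it was at the start of the episode above 0.02 m).
It also fails if it takes over 64 s, if anything falls off the work surface, if the arm or the gripper's body presses on something with over 40 N, if the wrist force passes 120 N, or if a joint passes its speed limit or range.

## Robot

A 6-joint arm with a two-finger parallel gripper is mounted at the origin on a cart in front of the work surface, level with it; the furniture and walls round the work are solid. World frame = base frame: x ahead of the robot, y to its left, z up, the work surface at z = 0. Lengths are in m, angles in rad, forces in N, time in s.
With the tool pointing down it reaches from about 0.375 to 0.975 m from the base axis. Payload 3.8 kg.
Tool frame: the origin (TCP) lies at the very end of the fingers, on their centre line; the grasp point (between the pads) lies 19 mm behind it (bot.pinch_z is the distance from the TCP to the grasp point, in m); x points along the fingers, y is the direction in which the jaws open and shut, and the axes are right-handed (so a half turn about x gives the same grasp; the last joint's range is limited). The gripper opens to 85 mm and grips with 20 to 120 N. Pads are 22 mm wide; open, the fingers measure 114 mm over their backs; the gripper's body (76 mm by 85 mm) begins 54 mm behind the grasp point. The pads swing forward as they close: fully open they stand 13 mm farther back than shut.
Start: joints at [-0.037, 0.264, 1.604, -0, 1.274, -0.037], TCP at [0.675, -0, 0.201] pointing down, gripper open.
Joint ranges: [-2.63, 2.63], [-0.94, 2.18], [0.31, 2.57], [-1.31, 4.45], [0, 2.66], [-2.55, 2.55]. Speed limits (rad/s): [2.57, 2.57, 3.14, 3.14, 3.14, 3.14].

## Interface

Orientations are given as a rotation vector (axis times angle).
In Python, from workcell import monitor, imaging, finish_job, bot gives the robot as it stands.
- The arm moves only by the tool jog_arm, never from a script. Its argument "rows" is a list of rows, each a list of 7 numbers: the shift along the tool's x, y, z in m, then the turn, a rotation vector about the tool's x, y, z in rad, then the opening in per cent of the stroke, from 0 (shut) to 100 (fully open). A call has 1 to 20 rows; each row is the pose to reach, as a shift and turn from the pose measured when the call began, along the tool's axes at that moment; what a row does not reach only later rows make up. A row lasts 1/10 s, in which the tool goes at most 50 mm and 8.59 degrees, less where a joint would pass 70% of its speed; a pose out of reach is approached as far as the arm can. A call with a gripper value outside its range is refused whole. The fingers move at their own pace and stop on an object; "force" is the grip in N (left out, the last holds). Time passes only in rows, so rows that repeat a pose let the fingers close. It gives the time, the measured TCP pose, the force and the opening at its end, in the units of the state.
- monitor.read_state(): the state, without advancing time (a new reading comes with each control period).
- imaging.read_camera(name): name is "scene" or "side" or "wrist"; returns the picture (480x640x3 uint8, blue, green, red); there is no depth.
- imaging.camera_params(name): a dict with "fx", "fy", "cx", "cy" (pixels), "T" (4x4, takes a point from camera to world coordinates); the wrist camera has in their place "T_tool_cam" (4x4, takes a point from camera to tool coordinates, whose origin is the TCP and whose axes are the tool frame's). Camera axes: x right, y down, z forward; pixel columns grow to the right and rows downward; lengths in m; the calibration is good to about 2 mm. The wrist camera is an equidistant fisheye: a pixel r from the principal point sees the ray r / f radians off the axis. A picture is of the moment at which its call begins: read the wrist's pose just before it. camera_params takes no time and is no camera call.
- finish_job(): hands the job in, once; it reports no verdict.
The state is a dict: "time": time; "q": joint angles; "joint_vel": joint speeds; "joint_torque": joint torques, N m; "tool_pos": TCP position; "tcp_rot": TCP orientation; "wrist_force": force on the tool from outside, world axes, zero at the start; "torque": the same for the moment, N m; "width": opening from 0.0 (shut) to 1.0 (fully open).
Only numpy, scipy, OpenCV 4.12 (cv2) and the standard library are available. Lean on these libraries where they do the work, as an engineer would, in place of code of your own. Each camera call takes 0.05 s, during which the arm holds its last target. There are 200 camera calls.

## Working session

There is one attempt and no reset: what is moved stays moved. The work goes in short steps, Python scripts to look and compute and a tool call to move; the robot and the scene stay as the last step left them, time stands still between calls to the robot, and variables do not carry over. Pictures are saved under pics/ and viewed, about 8 in all and at most 12, crops included, and the job is handed in when it is done.

Besides the shell and the picture viewer there is one more tool, called after "Request:" as a command line: name --pt "numbers of a row" for each row, then --argument value for the rest. jog_arm: Moves the arm, as the interface text tells. Its arguments: {"type":"object","properties":{"rows":{"type":"array","items":{"type":"array","items":{"type":"number"}}},"force":{"type":"number"}},"required":["rows"]}

```bash
mkdir -p pics; python3 - <<'E'
from workcell import monitor, imaging
import cv2
s=monitor.read_state();print({k:s[k] for k in('time','tool_pos','tcp_rot','wrist_force','width')})
for n in("scene","side"):
    p=imaging.camera_params(n);print(n,p)
    cv2.imwrite(f"pics/{n}0.png",imaging.read_camera(n))
print(imaging.camera_params("wrist"))
cv2.imwrite("pics/wrist0.png",imaging.read_camera("wrist"))
E
```

```text
{'time': 0.0, 'tool_pos': array([6.74179796e-01, 1.66363430e-05, 1.99941818e-01]), 'tcp_rot': array([ 1.20817937,  1.2109278 , -1.21081645]), 'wrist_force': array([-0.21031408,  0.09676455, -0.33049524]), 'width': 0.9993340535840819}
scene {'fx': 542.1093433049564, 'fy': 542.1093433049564, 'cx': 316.3550945527762, 'cy': 239.4896264351528, 'T': array([[-0.85976114, -0.32143701,  0.39684888,  0.00898757],
       [-0.51068718,  0.54579524, -0.66430879,  0.85962166],
       [-0.0030648 , -0.77381252, -0.63340729,  0.96341745],
       [ 0.        ,  0.        ,  0.        ,  1.        ]])}
side {'fx': 537.3913298031293, 'fy': 537.3913298031293, 'cx': 330.8746379854444, 'cy': 232.5146177243904, 'T': array([[-0.99730068, -0.04455313,  0.05836405,  0.49829181],
       [-0.07198623,  0.43665067, -0.89674644,  0.89580873],
       [ 0.01446816, -0.89852725, -0.43867922,  0.5436039 ],
       [ 0.        ,  0.        ,  0.        ,  1.        ]])}
{'fx': 371.64829954431775, 'fy': 371.64829954431775, 'cx': 320.0940254485695, 'cy': 235.25554149164324, 'T_tool_cam': array([[-2.16110732e-05, -3.19811229e-01,  9.47481281e-01,
        -1.73480940e-01],
       [ 9.99999760e-01, -6.63315647e-04, -2.01085476e-04,
         1.32056757e-04],
       [ 6.92788552e-04,  9.47481049e-01,  3.19811166e-01,
        -8.30142901e-02],
       [ 0.00000000e+00,  0.00000000e+00,  0.00000000e+00,
         1.00000000e+00]])}
```

View pics/scene0.png

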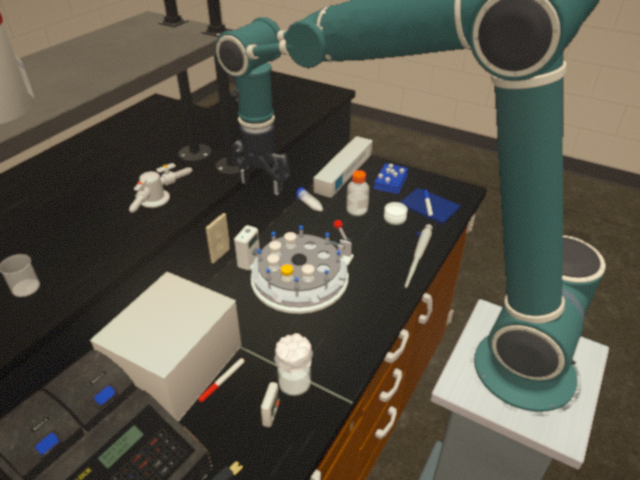

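View pics/side0.png

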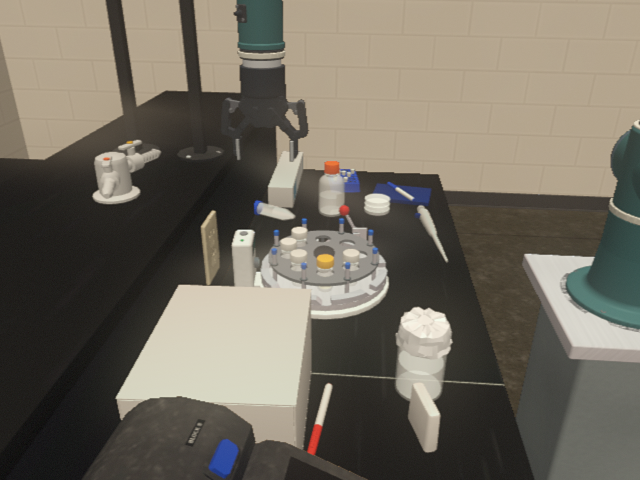

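The carousel sits with the reader on its far (+x) side. The yellow vial (scene ~287,269; side ~325,262) is past the lens, and the lever ball is at scene ~(337,224) and side ~(344,210), close to the bottle. Next I measure these positions.

```bash
cat >h.py <<'E'
import cv2,numpy as np
from workcell import monitor, imaging
from scipy.spatial.transform import Rotation as R
def blobs(img,lo,hi,amin=6):
    m=cv2.inRange(cv2.cvtColor(img,cv2.COLOR_BGR2HSV),lo,hi)
    n,_,st,c=cv2.connectedComponentsWithStats(m)
    return [(*c[i],st[i,4]) for i in range(1,n) if st[i,4]>=amin]
def ray(n,u,v):
    p=imaging.camera_params(n);T=p['T'];d=T[:3,:3]@[(u-p['cx'])/p['fx'],(v-p['cy'])/p['fy'],1]
    return T[:3,3],d/np.linalg.norm(d)
def onz(n,u,v,z):
    o,d=ray(n,u,v);return o+d*(z-o[2])/d[2]
def tri(a,b):
    (o1,d1),(o2,d2)=ray(*a),ray(*b)
    s,t=np.linalg.lstsq(np.c_[d1,-d2],o2-o1,rcond=None)[0]
    p,q=o1+s*d1,o2+t*d2;return (p+q)/2,np.linalg.norm(p-q)
def proj(n,P):
    p=imaging.camera_params(n);c=np.linalg.inv(p['T'])@np.r_[P,1];return p['fx']*c[0]/c[2]+p['cx'],p['fy']*c[1]/c[2]+p['cy']
E
python3 - <<'E'
from h import *
for n in("scene","side"):
    im=cv2.imread(f"pics/{n}0.png")
    for nm,lo,hi,z in(("blue",(105,100,60),(125,255,255),.093),("yel",(17,120,120),(28,255,255),.0925),("red",(0,150,80),(6,255,255),.092),("red2",(174,150,80),(180,255,255),.092)):
        for u,v,a in blobs(im,lo,hi):
            P=onz(n,u,v,z)
            if .3<P[0]<.9 and -.45<P[1]<.3: print(n,nm,round(u,1),round(v,1),a,P.round(3))
E
```

```text
scene blue 390.9 179.7 598 [ 0.507 -0.401  0.093]
scene blue 298.8 190.5 42 [ 0.71  -0.218  0.093]
scene blue 430.6 204.8 1023 [ 0.361 -0.342  0.093]
scene blue 300.4 226.5 19 [ 0.618 -0.078  0.093]
scene blue 272.9 233.1 22 [ 0.664 -0.019  0.093]
scene blue 417.9 233.2 12 [ 0.343 -0.208  0.093]
scene blue 327.0 234.0 21 [ 0.542 -0.086  0.093]
scene blue 259.0 250.5 10 [0.655 0.056 0.093]
scene blue 338.3 252.0 7 [ 0.483 -0.039  0.093]
scene blue 267.5 270.0 6 [0.596 0.104 0.093]
scene blue 296.1 278.9 8 [0.521 0.095 0.093]
scene yel 286.6 269.6 126 [0.558 0.079 0.093]
scene red 337.4 223.4 68 [ 0.541 -0.14   0.092]
side blue 347.8 170.0 6 [ 0.542 -0.387  0.093]
side blue 352.4 183.5 200 [ 0.527 -0.293  0.093]
side blue 405.1 192.6 656 [ 0.406 -0.248  0.093]
side blue 255.9 205.9 58 [ 0.725 -0.137  0.093]
side blue 417.1 214.1 9 [ 0.387 -0.13   0.093]
side blue 303.9 220.5 28 [ 0.616 -0.074  0.093]
side blue 340.9 220.4 27 [ 0.542 -0.083  0.093]
side blue 370.1 231.7 29 [ 0.483 -0.037  0.093]
side blue 275.9 232.3 29 [ 0.663 -0.016  0.093]
side blue 273.4 249.7 9 [0.655 0.055 0.093]
side blue 374.8 250.1 25 [0.475 0.039 0.093]
side blue 303.3 263.6 7 [0.596 0.1   0.093]
side blue 347.3 265.0 19 [0.521 0.098 0.093]
side yel 324.8 260.8 218 [0.561 0.086 0.093]
side red 343.9 209.8 66 [ 0.539 -0.139  0.092]
```

View pics/wrist0.png

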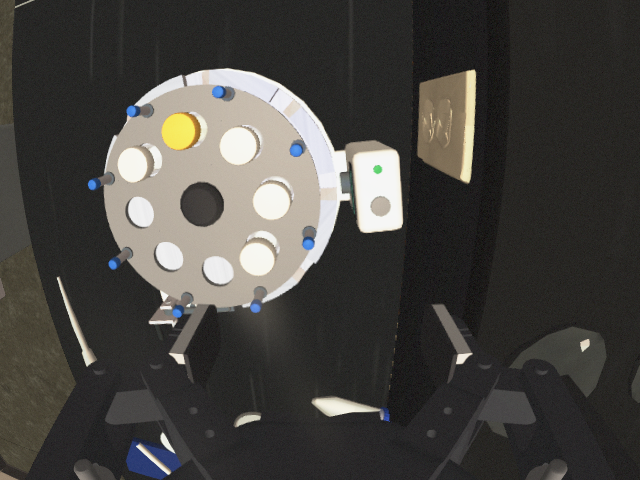

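The wrist view confirms it: two white vials sit between yellow and the lens position, so yellow is about two stations past. Next I fit the changer pose from the pins and locate the bystanders.

```bash
cat >>h.py <<'E'
C=None
def c2w(x,y):
    c,s=np.cos(YAW),np.sin(YAW);return np.array([CX+c*x-s*y,CY+s*x+c*y])
E
python3 - <<'E'
from h import *
import scipy.optimize as so
S={}
for n in("scene","side"):
    im=cv2.imread(f"pics/{n}0.png");S[n]=np.array([onz(n,u,v,.094)[:2] for u,v,a in blobs(im,(105,100,60),(125,255,255))])
pts=np.vstack([s[abs(np.hypot(*(s-[.569,.01]).T)-.098)<.012] for s in S.values()])
def f(p):
    d=pts-p[:2];a=np.arctan2(d[:,1],d[:,0])-p[2]-.3927;k=np.round(a/(np.pi/4))*np.pi/4+p[2]+.3927
    return (d-.098*np.c_[np.cos(k),np.sin(k)]).ravel()
r=so.least_squares(f,[.569,.01,.1]);print(r.x,len(pts),abs(r.fun).max())
cx,cy,y=r.x
ball,e=tri(("scene",337.4,223.4),("side",343.9,209.8));print('ball',ball,e)
def w2c(P):c,s=np.cos(y),np.sin(y);d=np.array(P[:2])-[cx,cy];return np.array([c*d[0]+s*d[1],-s*d[0]+c*d[1]])
yel,e=tri(("scene",286.6,269.6),("side",324.8,260.8));print('ball c',w2c(ball),'yel',yel,e,w2c(yel),np.arctan2(*w2c(yel)[::-1]))
b,e=tri(("scene",359,177),("side",332,168));print('bottle cap',b,e,w2c(b))
j,e=tri(("scene",294,345),("side",424,325));print('jar top',j,e,w2c(j))
b,e=tri(("scene",395,208),("side",377,198));print('petri',b,e,w2c(b))
open('h.py','a').write(f"CX,CY,YAW={cx:.4f},{cy:.4f},{y:.4f}\n")
def C(x,yy):c,s=np.cos(y),np.sin(y);return (cx+c*x-s*yy, cy+s*x+c*yy)
print('start',C(0,-.146),'end',C(-.068,-.146),'back',C(-.145,-.146),C(-.097,-.146))
E
```

```text
[0.56866969 0.01095171 0.10874518] 15 0.0033039353715007963
ball [ 0.5395324  -0.13733913  0.09332688] 0.0019113368731398992
ball c [-0.04505933 -0.1442526 ] yel [0.56182327 0.07345612 0.08585179] 0.0004650082689021505 [-2.23172351e-05  6.28782550e-02] 1.5711512544900936
bottle cap [ 0.57862534 -0.3346913   0.11543671] 0.001450446259020125 [-0.02761614 -0.34468181]
jar top [0.40965942 0.27675896 0.10824015] 0.0062350333163124095 [-0.12922269  0.28149469]
petri [ 0.46628387 -0.35288586  0.03518094] 0.002148378495383462 [-0.14126869 -0.35057637]
start (np.float64(0.5845152154411071), np.float64(-0.13418588174426652)) end (np.float64(0.5169168868735979), np.float64(-0.14156598844261986)) back (np.float64(0.44037172070156566), np.float64(-0.1499228739686964)) (np.float64(0.4880881879256897), np.float64(-0.14471338688750582))
```

Request:
jog_arm --pt "0 -0.03 0.045 -0.04 0 0 0" --pt "0 -0.06 0.09 -0.08 0 0 0" --pt "0 -0.09 0.134 -0.109 0 0 0" --pt "0.0 -0.09 0.134 -0.109 0 0 0" --pt "0.03 -0.09 0.134 -0.109 0 0 0" --pt "0.06 -0.09 0.134 -0.109 0 0 0" --pt "0.09 -0.09 0.134 -0.109 0 0 0" --pt "0.11 -0.09 0.134 -0.109 0 0 0" --pt "0.122 -0.09 0.134 -0.109 0 0 0" --pt "0.122 -0.09 0.134 -0.109 0 0 0" --pt "0.122 -0.09 0.134 -0.109 0 0 0"

```text
time: 1.25
tool_pos: [0.5849, -0.1339, 0.079]
tcp_rot: [1.128, 1.26, -1.129]
wrist_force: [0.5, 0.4, 0.2]
width: 0.002
```

```bash
python3 - <<'E'
from h import *
s=monitor.read_state();print(s['time'],s['tool_pos'],s['tcp_rot'],s['wrist_force'],s['width'])
a=imaging.read_camera("side")[90:310,200:440];b=imaging.read_camera("scene")[100:320,220:460]
cv2.imwrite("pics/p1.png",np.hstack([cv2.resize(a,(400,367)),cv2.resize(b,(400,367))]))
E
```

```text
1.25 [ 0.58486066 -0.13387942  0.07900256] [ 1.12796664  1.25955094 -1.12912167] [0.47709309 0.40039083 0.1775427 ] 0.002399026582834826
```

View pics/p1.png

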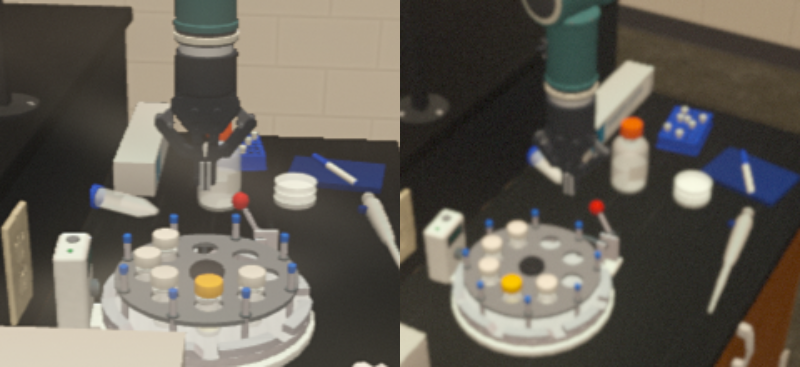

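The shut fingertips are down beside the red ball on its +x side, clear of everything. I push the ball along changer -x.

Request:
jog_arm --pt "0 -0.01 0 0 0 0 0" --pt "0 -0.02 0 0 0 0 0" --pt "0 -0.028 0 0 0 0 0" --pt "0 -0.036 0 0 0 0 0" --pt "0 -0.044 0 0 0 0 0" --pt "0 -0.052 0 0 0 0 0" --pt "0 -0.06 0 0 0 0 0" --pt "0 -0.068 0 0 0 0 0" --pt "0 -0.072 0 0 0 0 0" --pt "0 -0.072 0 0 0 0 0" --pt "0 -0.072 0 0 0 0 0" --pt "0 -0.06 0 0 0 0 0" --pt "0 -0.04 0 0 0 0 0" --pt "0 -0.03 0 0 0 0 0" --pt "-0.04 -0.03 0 0 0 0 0" --pt "-0.08 -0.03 0 0 0 0 0" --pt "-0.08 -0.03 0 0 0 0 0"

```text
time: 3.05
tool_pos: [0.5612, -0.1386, 0.1669]
tcp_rot: [1.131, 1.247, -1.121]
wrist_force: [1.1, 0.2, 0.9]
width: -0.001
```

```bash
python3 - <<'E'
from h import *
s=monitor.read_state();print(s['time'],s['tool_pos'],s['tcp_rot'],s['wrist_force'],R.from_rotvec(s['tcp_rot']).as_matrix()[:,1])
A=imaging.read_camera("side");B=imaging.read_camera("scene")
ra=[x for x in blobs(A,(0,150,80),(6,255,255))];rb=blobs(B,(0,150,80),(6,255,255));print(ra,rb)
print('expected stop',proj('side',np.r_[c2w(-.098,-.142),.09]),proj('scene',np.r_[c2w(-.098,-.142),.09]))
a=A[90:310,200:440];b=B[100:320,220:460]
cv2.imwrite("pics/p2.png",np.hstack([cv2.resize(a,(400,367)),cv2.resize(b,(400,367))]))
# arc plan: TCP at angle th (world) r=.104
for th in (3.13,):
  print(CX+.104*np.cos(th),CY+.104*np.sin(th))
E
```

```text
3.05 [ 0.56123338 -0.13858146  0.16693731] [ 1.13052985  1.24675427 -1.12149916] [1.07788383 0.22868912 0.86977239] [0.99392209 0.10944035 0.0119033 ]
[(np.float64(343.90909090909093), np.float64(209.78787878787878), np.int32(66)), (np.float64(314.34200743494426), np.float64(439.1672862453532), np.int32(269))] [(np.float64(0.38461538461538464), np.float64(18.692307692307693), np.int32(13)), (np.float64(337.42028985507244), np.float64(223.46376811594203), np.int32(69)), (np.float64(207.9268292682927), np.float64(391.9451219512195), np.int32(164)), (np.float64(153.16666666666666), np.float64(441.1666666666667), np.int32(12))]
expected stop (np.float64(368.8178515465217), np.float64(211.29279276461648)) (np.float64(355.98011912732005), np.float64(230.35695030585507))
0.46470698818183503 0.01220560896936046
```

View pics/p2.png

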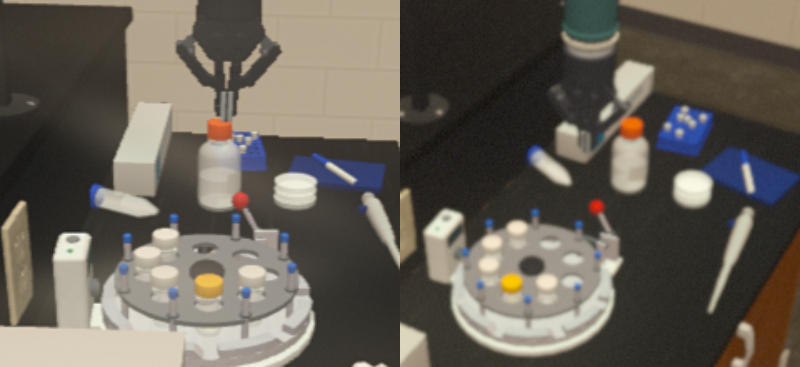

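The ball is back exactly where it was, so my push stopped short of the balance point and the lever fell back. The fingertips are thinner than I assumed. I repeat with a longer push and check while holding.

Request:
jog_arm --pt "0 0.02 0 0 0 0 0" --pt "0.04 0.02 0 0 0 0 0" --pt "0.088 0.02 0 0 0 0 0" --pt "0.088 0.02 0 0 0 0 0" --pt "0.088 0.02 0 0 0 0 0" --pt "0.088 0.005 0 0 0 0 0" --pt "0.088 -0.01 0 0 0 0 0" --pt "0.088 -0.02 0 0 0 0 0" --pt "0.088 -0.03 0 0 0 0 0" --pt "0.088 -0.04 0 0 0 0 0" --pt "0.088 -0.047 0 0 0 0 0" --pt "0.088 -0.05 0 0 0 0 0" --pt "0.088 -0.05 0 0 0 0 0" --pt "0.088 -0.05 0 0 0 0 0"

```text
time: 4.55
tool_pos: [0.5085, -0.1433, 0.0736]
tcp_rot: [1.129, 1.254, -1.126]
wrist_force: [0.4, 0.1, -0.5]
width: 0.001
```

```bash
python3 - <<'E'
from h import *
s=monitor.read_state();d=s['tool_pos'][:2]-[CX,CY];c,q=np.cos(YAW),np.sin(YAW)
print(s['time'],s['tool_pos'],s['wrist_force'],'changer',c*d[0]+q*d[1],-q*d[0]+c*d[1])
A=imaging.read_camera("side");B=imaging.read_camera("scene")
ra=blobs(A,(0,150,80),(6,255,255))[0];rb=[b for b in blobs(B,(0,150,80),(6,255,255)) if 300<b[0]<380];print(ra,rb)
if rb:
  P,e=tri(("scene",*rb[0][:2]),("side",*ra[:2]));d=P[:2]-[CX,CY];print(P,e,c*d[0]+q*d[1],-q*d[0]+c*d[1])
a=A[90:310,200:440];b=B[100:320,220:460]
cv2.imwrite("pics/p3.png",np.hstack([cv2.resize(a,(400,367)),cv2.resize(b,(400,367))]))
E
```

```text
4.55 [ 0.50849243 -0.14328196  0.07356316] [ 0.35469343  0.10528062 -0.52929946] changer -0.07658967027804206 -0.1468396961043384
(np.float64(343.9852941176471), np.float64(209.6764705882353), np.int32(68)) [(np.float64(337.4166666666667), np.float64(223.40277777777777), np.int32(72))]
[ 0.5393073  -0.13695461  0.09373251] 0.0017876198943556488 -0.04527023389246261 -0.1438926788702689
```

View pics/p3.png

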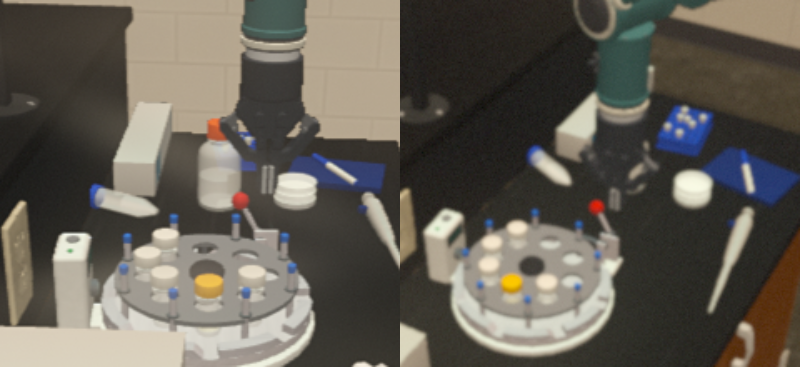

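```bash
python3 - <<'E'
from h import *
s=monitor.read_state();P=s['tool_pos'];print(P,proj('side',P),proj('scene',P))
print(tri(("scene",348.6,223.5),("side",360.3,204.5)))
M=R.from_rotvec(s['tcp_rot']).as_matrix();print(M.round(3))
A=imaging.read_camera("side")[160:240,300:400];B=imaging.read_camera("scene")[180:260,300:400]
cv2.imwrite("pics/p4.png",np.hstack([cv2.resize(x,(400,320),interpolation=2) for x in(A,B)]))
E
```

```text
[ 0.50864304 -0.14325399  0.07350401] (np.float64(358.0950147691994), np.float64(217.51949526329417)) (np.float64(348.73275133659945), np.float64(232.14615052050365))
(array([ 0.50563821, -0.13510056,  0.10780212]), np.float64(0.0017794315168326298))
[[ 0.005  0.994  0.109]
 [-0.002  0.109 -0.994]
 [-1.     0.004  0.002]]
```

View pics/p4.png

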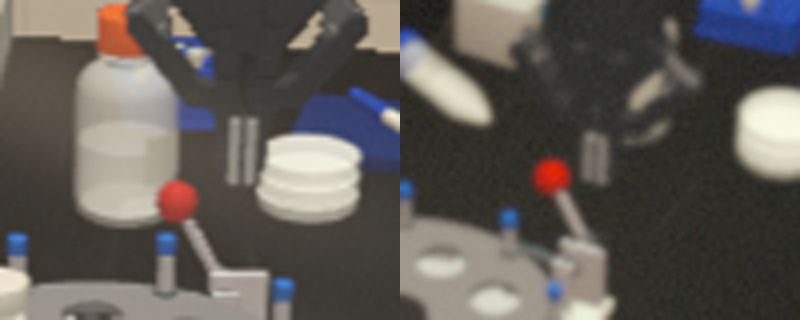

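The fingertips look higher than the reported TCP in both views: their visible ends are at side ~(360.7,206) and scene ~(349,226), against predicted rows 217.5 and 232. I triangulate the visible tip.

```bash
python3 - <<'E'
from h import *
print(tri(("scene",349,226.2),("side",360.7,206.2)))
print(tri(("scene",349,213),("side",360.7,189.5)))
P=monitor.read_state()['tool_pos']
for dz in(.02,.025,.03,.035): print(dz,proj('side',P+[0,0,dz]),proj('scene',P+[0,0,dz]))
for n,y0 in(("side",160),("scene",180)):
  A=imaging.read_camera(n);g=A.mean(2)
  u=360 if n=="side" else 349
  print(n,[(v,int(g[v,u-3:u+4].mean())) for v in range(184,236,2)])
E
```

```text
(array([ 0.50354024, -0.13219319,  0.10378176]), np.float64(0.0017137040081334114))
(array([ 0.50611353, -0.13575071,  0.14089824]), np.float64(0.0017931441278328394))
0.02 (np.float64(358.50398748618346), np.float64(208.91359311733333)) (np.float64(349.0311895990392), np.float64(226.2118115415831))
0.025 (np.float64(358.5922065571228), np.float64(206.72662022938957)) (np.float64(349.0985815943845), np.float64(224.69692444391794))
0.03 (np.float64(358.6807694971306), np.float64(204.53112274101926)) (np.float64(349.1662765132832), np.float64(223.17522800665103))
0.035 (np.float64(358.76967832068357), np.float64(202.32705071284008)) (np.float64(349.23427640277475), np.float64(221.64667621491813))
side [(184, 62), (186, 65), (188, 69), (190, 143), (192, 120), (194, 122), (196, 122), (198, 124), (200, 124), (202, 121), (204, 123), (206, 85), (208, 70), (210, 70), (212, 68), (214, 66), (216, 65), (218, 64), (220, 62), (222, 61), (224, 60), (226, 60), (228, 199), (230, 156), (232, 155), (234, 154)]
scene [(184, 47), (186, 47), (188, 49), (190, 48), (192, 49), (194, 50), (196, 48), (198, 47), (200, 47), (202, 50), (204, 49), (206, 51), (208, 52), (210, 49), (212, 62), (214, 100), (216, 101), (218, 98), (220, 102), (222, 100), (224, 94), (226, 58), (228, 44), (230, 44), (232, 44), (234, 46)]
```

The tip really is about 27 mm above the reported TCP, and the lack of contact agrees: the fingers passed over the ball. I go back, lower by 25 mm, and push again.

Request:
jog_arm --pt "-0.02 0.02 0 0 0 0 0" --pt "-0.02 0.05 0 0 0 0 0" --pt "-0.02 0.082 0 0 0 0 0" --pt "0 0.082 0 0 0 0 0" --pt "0.02 0.082 0 0 0 0 0" --pt "0.024 0.082 0 0 0 0 0" --pt "0.024 0.082 0 0 0 0 0" --pt "0.024 0.07 0 0 0 0 0" --pt "0.024 0.06 0 0 0 0 0" --pt "0.024 0.05 0 0 0 0 0" --pt "0.024 0.042 0 0 0 0 0" --pt "0.024 0.034 0 0 0 0 0" --pt "0.024 0.026 0 0 0 0 0" --pt "0.024 0.026 0 0 0 0 0"

```text
time: 6.25
tool_pos: [0.5328, -0.1404, 0.0493]
tcp_rot: [1.129, 1.256, -1.127]
wrist_force: [0.3, 0.4, -0.5]
width: 0.004
```

```bash
cat > look.py <<'E'
from h import *
import sys
s=monitor.read_state();c,q=np.cos(YAW),np.sin(YAW)
def ch(P): d=np.array(P[:2])-[CX,CY];return np.array([c*d[0]+q*d[1],-q*d[0]+c*d[1]]).round(4)
print(s['time'],s['tool_pos'].round(4),s['tcp_rot'].round(3),s['wrist_force'].round(1),'changer',ch(s['tool_pos']))
A=imaging.read_camera("side");B=imaging.read_camera("scene")
ra=[b for b in blobs(A,(0,150,80),(6,255,255)) if 320<b[0]<400 and 195<b[1]<230];rb=[b for b in blobs(B,(0,150,80),(6,255,255)) if 300<b[0]<390 and 205<b[1]<260];print(ra,rb)
if ra and rb:
  P,e=tri(("scene",*rb[0][:2]),("side",*ra[0][:2]));print('ball',P,e,ch(P))
for n,I in(("scene",B),("side",A)):
  for nm,lo,hi,z in(("blue",(105,100,60),(125,255,255),.094),("yel",(17,120,120),(28,255,255),.0925)):
    for u,v,a in blobs(I,lo,hi):
      d=ch(onz(n,u,v,z));r=np.hypot(*d)
      if r<.115 and (nm=='yel' or r>.085): print(n,nm,d,a,'ang',round(np.arctan2(d[1],d[0]),3)) if nm=='yel' or len(sys.argv)>2 else 0
a=A[90:310,200:440];b=B[100:320,220:460]
cv2.imwrite(f"pics/{sys.argv[1]}.png",np.hstack([cv2.resize(a,(400,367)),cv2.resize(b,(400,367))]))
E
python3 look.py p5
```

```text
6.25 [ 0.5328 -0.1404  0.0493] [ 1.129  1.256 -1.127] [ 0.3  0.4 -0.5] changer [-0.0521 -0.1466]
[(np.float64(360.5151515151515), np.float64(207.3030303030303), np.int32(66))] [(np.float64(350.4025974025974), np.float64(225.5194805194805), np.int32(77))]
ball [ 0.50445975 -0.14290444  0.09743199] 8.321838669180615e-05 [-0.0806 -0.146 ]
scene yel [-0.0033  0.0689] 127 ang 1.619
side yel [0.0001 0.0751] 219 ang 1.569
```

Contact made: the ball is now at x -81 mm (pawl ~0.69 rad). I push 14 mm further, past balance, then retreat the way I came.

Request:
jog_arm --pt "0 -0.006 0 0 0 0 0" --pt "0 -0.011 0 0 0 0 0" --pt "0 -0.014 0 0 0 0 0" --pt "0 -0.014 0 0 0 0 0" --pt "0 -0.014 0 0 0 0 0" --pt "0 0.01 0 0 0 0 0" --pt "0 0.03 0 0 0 0 0" --pt "-0.04 0.03 0 0 0 0 0" --pt "-0.08 0.03 0 0 0 0 0" --pt "-0.11 0.03 0 0 0 0 0" --pt "-0.11 0.03 0 0 0 0 0"

```text
time: 7.45
tool_pos: [0.5679, -0.1381, 0.1658]
tcp_rot: [1.131, 1.245, -1.12]
wrist_force: [0.8, 0.4, 1.1]
width: -0.002
```

```bash
python3 look.py p6 all
```

```text
7.45 [ 0.5679 -0.1381  0.1658] [ 1.131  1.245 -1.12 ] [0.8 0.4 1.1] changer [-0.017  -0.1481]
[(np.float64(368.04918032786884), np.float64(210.62295081967213), np.int32(61))] [(np.float64(356.2027027027027), np.float64(229.2027027027027), np.int32(74))]
ball [ 0.48845712 -0.14569387  0.08951231] 0.00045541114755075413 [-0.0968 -0.1471]
scene blue [ 0.0381 -0.0921] 22 ang -1.179
scene blue [ 0.0908 -0.0389] 22 ang -0.405
scene blue [-0.0374 -0.0926] 21 ang -1.955
scene blue [0.0897 0.0362] 10 ang 0.384
scene blue [-0.091  -0.0385] 8 ang -2.741
scene blue [0.0365 0.0903] 6 ang 1.187
scene blue [-0.092  0.038] 6 ang 2.75
scene blue [-0.0387  0.0903] 9 ang 1.976
scene yel [-0.0033  0.0689] 127 ang 1.619
side blue [ 0.0377 -0.0879] 28 ang -1.166
side blue [-0.0364 -0.088 ] 27 ang -1.963
side blue [-0.0898 -0.0361] 30 ang -2.759
side blue [ 0.0904 -0.0347] 29 ang -0.367
side blue [0.0908 0.0361] 9 ang 0.378
side blue [-0.0904  0.0395] 25 ang 2.73
side blue [0.0372 0.0872] 7 ang 1.168
side blue [-0.0376  0.093 ] 19 ang 1.955
side yel [-0.0001  0.0753] 217 ang 1.572
```

The lever is thrown back: the ball is at (-97,-147) mm, z 90 mm, matching the stop position, and the carousel is unmoved. Now I go above the pushing start, behind the pin at changer angle 2.75, with the tool yawed to the tangent.

Request:
jog_arm --pt "0 -0.01 -0.02 -0.14 0 0 0" --pt "0 -0.02 -0.035 -0.28 0 0 0" --pt "0 -0.03 -0.05 -0.42 0 0 0" --pt "0 -0.04 -0.065 -0.56 0 0 0" --pt "0 -0.05 -0.08 -0.7 0 0 0" --pt "0 -0.055 -0.095 -0.84 0 0 0" --pt "0 -0.065 -0.11 -0.98 0 0 0" --pt "0 -0.075 -0.125 -1.12 0 0 0" --pt "0 -0.08 -0.14 -1.26 0 0 0" --pt "0 -0.0865 -0.157 -1.4 0 0 0" --pt "0 -0.0865 -0.157 -1.48 0 0 0" --pt "0.05 -0.0865 -0.157 -1.48 0 0 0" --pt "0.05 -0.0865 -0.157 -1.48 0 0 0"

```text
time: 8.85
tool_pos: [0.4545, 0.0098, 0.1024]
tcp_rot: [-0.016, 1.579, 0.014]
wrist_force: [-1.1, 0.7, -1.3]
width: -0.001
```

```bash
python3 look.py p7; python3 -c "
from h import *
s=monitor.read_state();print(R.from_rotvec(s['tcp_rot']).as_matrix().round(3),s['q'].round(2))"
```

```text
8.85 [0.4545 0.0098 0.1024] [-0.016  1.579  0.014] [-1.1  0.7 -1.3] changer [-0.1137  0.0112]
[(np.float64(368.1587301587302), np.float64(210.74603174603175), np.int32(63))] [(np.float64(356.2567567567568), np.float64(229.28378378378378), np.int32(74))]
ball [ 0.48824545 -0.14565137  0.08930002] 0.0005523570056882757 [-0.097 -0.147]
scene yel [-0.0033  0.0689] 127 ang 1.619
side yel [0.     0.0752] 216 ang 1.571
[[ 0.    -0.019  1.   ]
 [-0.002  1.     0.019]
 [-1.    -0.002  0.   ]] [-0.03 -0.07  2.15 -0.    1.06 -1.62]
```

View pics/p7.png

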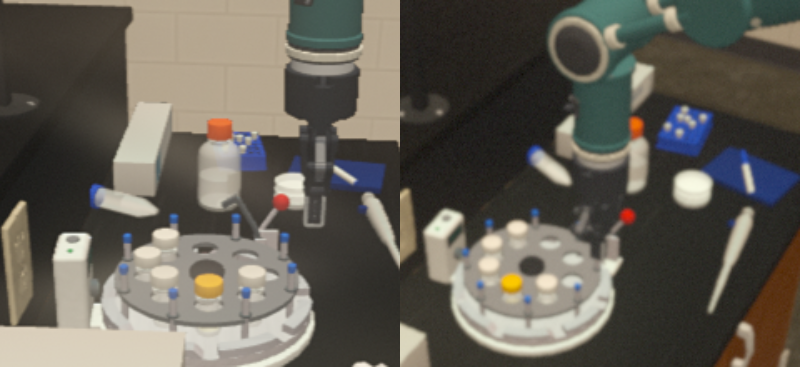

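```bash
python3 -c "
from h import *
P=monitor.read_state()['tool_pos']
for dz in(0,.02,.027,.035):
  for n in('side','scene'):
    p=np.array(proj(n,P+[0,0,dz])); o=([200,90] if n=='side' else [220,100]); print(dz,n,((p-o)/.6).round(0))
I=cv2.imread('pics/p7.png');cv2.imwrite('pics/p7c.png',cv2.resize(np.hstack([I[120:300,230:360],I[150:330,530:660]]),None,fx=3,fy=3,interpolation=2))"
```

```text
0 side [306. 244.]
0 scene [196. 270.]
0.02 side [307. 227.]
0.02 scene [196. 260.]
0.027 side [308. 221.]
0.027 scene [196. 256.]
0.035 side [308. 215.]
0.035 scene [196. 252.]
```

View pics/p7c.png

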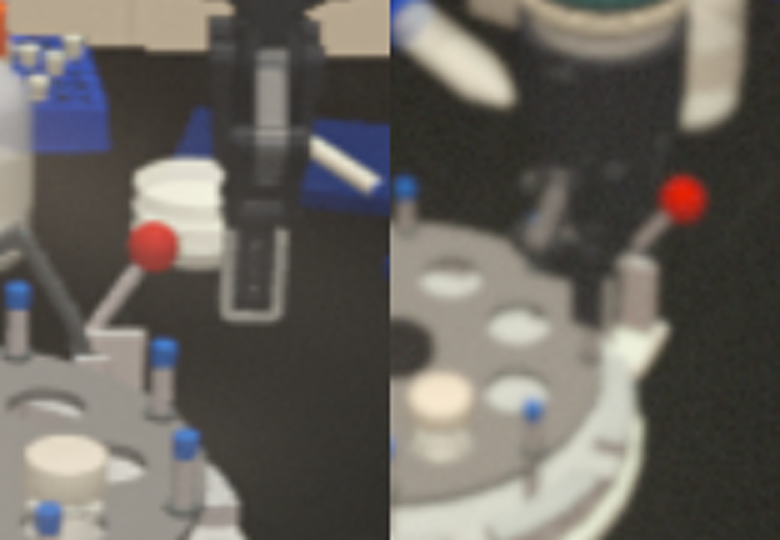

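```bash
python3 -c "
from h import *
s=monitor.read_state();P=s['tool_pos'];M=R.from_rotvec(s['tcp_rot']).as_matrix()
for v in(255,262,268):
  T,e=tri(('scene',220+197*.6,100+v*.6),('side',388.4,225.6));print(v,T,e,'world d',(T-P).round(4),'tool d',(M.T@(T-P)).round(4))
p=imaging.camera_params('wrist');Tt=p['T_tool_cam']
for X in([0,0,0],[-.027,0,0],[-.027,0,.011],[-.027,0,-.011]):
  c=np.linalg.inv(Tt)@np.r_[X,1];r=np.hypot(c[0],c[1]);th=np.arctan2(r,c[2]);print(X,p['cx']+p['fx']*th*c[0]/r,p['cy']+p['fx']*th*c[1]/r)
I=imaging.read_camera('wrist');cv2.imwrite('pics/w1.png',I)"
```

```text
255 [0.45462335 0.01148695 0.13394273] 0.008866342157476928 world d [-0.0043  0.002   0.0266] tool d [-0.0266  0.002  -0.0043]
262 [0.45213939 0.01923789 0.13357466] 0.00029070037230369673 world d [-0.0068  0.0098  0.0262] tool d [-0.0262  0.0098 -0.0066]
268 [0.44996581 0.02611956 0.1334735 ] 0.008067218902482829 world d [-0.009   0.0166  0.0261] tool d [-0.0261  0.0168 -0.0087]
[0, 0, 0] 318.89922225084763 278.69071362474506
[-0.027, 0, 0] 318.73045414145685 304.2927622346998
[-0.027, 0, 0.011] 318.7860827777451 324.8363371488925
[-0.027, 0, -0.011] 318.67462451417816 282.3917962926357
```

View pics/w1.png

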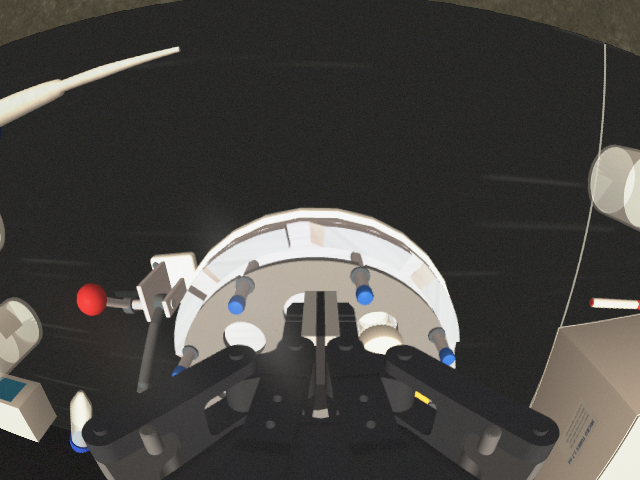

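The wrist view shows the tip (320,292) between the pins at (237,305) and (363,296). It sits ~26 mm short of the TCP and a few mm outward. I compute the descent and the arc.

```bash
cat >arc.py <<'E'
from h import *
import sys
r,z=float(sys.argv[1]),float(sys.argv[2]);phs=eval(sys.argv[3])
s=monitor.read_state();P=s['tool_pos'];M=R.from_rotvec(s['tcp_rot']).as_matrix()
yaw0=np.arctan2(M[1,1],M[0,1])-YAW
for ph in phs:
  T=np.r_[c2w(r*np.cos(ph),r*np.sin(ph)),z];d=M.T@(T-P);print(round(ph,3),d.round(4),'rot',round(-(ph-np.pi/2-yaw0),3))
E
python3 arc.py .099 .050 "[3.04]"
```

```text
3.04 [0.0592 0.0009 0.0086] rot 0.011
```

Request:
jog_arm --pt "0 0.001 0.009 0 0 0 0" --pt "0.015 0.001 0.009 0 0 0 0" --pt "0.03 0.001 0.009 0 0 0 0" --pt "0.042 0.001 0.009 0 0 0 0" --pt "0.052 0.001 0.009 0 0 0 0" --pt "0.052 0.001 0.009 0 0 0 0" --pt "0.052 0.001 0.009 0 0 0 0" --pt "0.052 0.001 0.009 0 0 0 0"

```text
time: 9.8
tool_pos: [0.4708, 0.0104, 0.0579]
tcp_rot: [-0.016, 1.565, 0.013]
wrist_force: [0.4, 0.1, 0.1]
width: -0.001
```

```bash
python3 look.py p8 all; python3 arc.py .099 .051 "np.r_[np.arange(3.04,1.55,-.075)]"
```

```text
9.8 [0.4708 0.0104 0.0579] [-0.016  1.565  0.013] [0.4 0.1 0.1] changer [-0.0973  0.01  ]
[(np.float64(367.265306122449), np.float64(210.59183673469389), np.int32(49))] [(np.float64(356.2837837837838), np.float64(229.17567567567568), np.int32(74))]
ball [ 0.48975077 -0.14835305  0.0879013 ] 0.000600901052280571 [-0.0958 -0.1498]
scene blue [ 0.0377 -0.0915] 24 ang -1.18
scene blue [ 0.0908 -0.0389] 22 ang -0.405
scene blue [0.0897 0.0362] 10 ang 0.384
scene blue [0.0365 0.0903] 6 ang 1.187
scene blue [-0.092  0.038] 6 ang 2.75
scene blue [-0.0387  0.0903] 9 ang 1.976
scene yel [-0.0033  0.0689] 127 ang 1.619
side blue [ 0.0377 -0.0879] 28 ang -1.166
side blue [-0.0366 -0.0884] 28 ang -1.963
side blue [-0.0891 -0.0367] 25 ang -2.751
side blue [ 0.0904 -0.0347] 29 ang -0.367
side blue [0.0907 0.0366] 10 ang 0.384
side blue [-0.0904  0.0395] 25 ang 2.73
side blue [0.0372 0.0872] 7 ang 1.168
side blue [-0.0376  0.0924] 18 ang 1.957
side yel [-0.      0.0751] 217 ang 1.571
3.04 [ 0.0069 -0.0001 -0.0011] rot 0.011
2.965 [ 0.0069  0.0074 -0.0007] rot 0.086
2.89 [0.0069 0.0147 0.0002] rot 0.161
2.815 [0.0069 0.022  0.0017] rot 0.236
2.74 [0.0069 0.0291 0.0037] rot 0.311
2.665 [0.0069 0.0361 0.0062] rot 0.386
2.59 [0.0069 0.0429 0.0093] rot 0.461
2.515 [0.0069 0.0494 0.0128] rot 0.536
2.44 [0.0069 0.0556 0.0168] rot 0.611
2.365 [0.0069 0.0616 0.0213] rot 0.686
2.29 [0.0069 0.0671 0.0262] rot 0.761
2.215 [0.0069 0.0723 0.0316] rot 0.836
2.14 [0.007  0.0771 0.0373] rot 0.911
2.065 [0.007  0.0814 0.0433] rot 0.986
1.99 [0.007  0.0852 0.0496] rot 1.061
1.915 [0.0071 0.0886 0.0562] rot 1.136
1.84 [0.0071 0.0915 0.0631] rot 1.211
1.765 [0.0071 0.0938 0.0701] rot 1.286
1.69 [0.0072 0.0956 0.0773] rot 1.361
1.615 [0.0072 0.0969 0.0846] rot 1.436
```

View pics/p8.png

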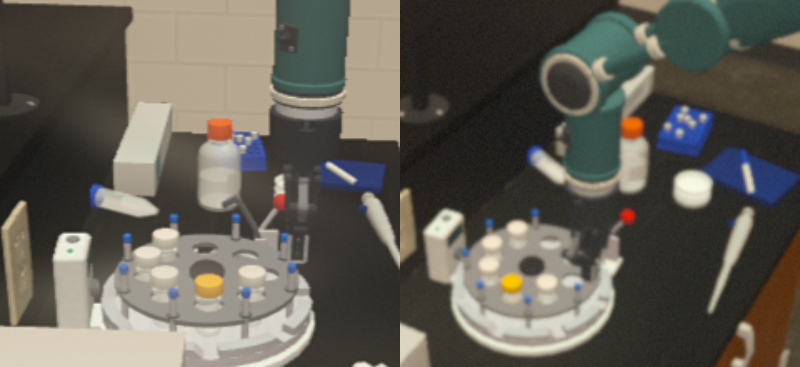

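The tip stands between the pins at (299,262) in the left half, and no force shows. First half of the push.

Request:
jog_arm --pt "0.006 0 0 0.01 0 0 0" --pt "0.006 0.007 -0.001 0.086 0 0 0" --pt "0.006 0.015 0 0.161 0 0 0" --pt "0.006 0.022 0.002 0.236 0 0 0" --pt "0.006 0.029 0.004 0.311 0 0 0" --pt "0.006 0.036 0.006 0.386 0 0 0" --pt "0.006 0.043 0.009 0.461 0 0 0" --pt "0.006 0.049 0.013 0.536 0 0 0" --pt "0.006 0.056 0.017 0.611 0 0 0" --pt "0.006 0.062 0.021 0.686 0 0 0" --pt "0.006 0.062 0.021 0.686 0 0 0"

```text
time: 11.0
tool_pos: [0.4911, 0.0732, 0.0519]
tcp_rot: [0.522, 1.5, -0.522]
wrist_force: [-0.2, -0.5, -0.2]
width: 0.001
```

```bash
python3 look.py p9 all; python3 arc.py .099 .051 "np.r_[np.arange(2.29,1.5,-.075)]"
```

```text
11.0 [0.4911 0.0732 0.0519] [ 0.522  1.5   -0.522] [-0.2 -0.5 -0.2] changer [-0.0704  0.0702]
[] [(np.float64(356.14473684210526), np.float64(229.18421052631578), np.int32(76))]
scene blue [ 0.0542 -0.0843] 18 ang -0.999
scene blue [ 0.0963 -0.0226] 23 ang -0.231
scene blue [0.0815 0.0521] 8 ang 0.569
scene blue [-0.0972  0.0209] 9 ang 2.93
scene blue [0.0196 0.096 ] 6 ang 1.369
scene blue [-0.0545  0.0813] 10 ang 2.161
scene yel [0.0343 0.0576] 122 ang 1.034
side blue [-0.0205 -0.0933] 26 ang -1.787
side blue [ 0.0532 -0.0798] 27 ang -0.983
side blue [ 0.0955 -0.0191] 29 ang -0.197
side blue [-0.0969  0.0228] 21 ang 2.911
side blue [0.0825 0.0503] 7 ang 0.548
side blue [-0.0529  0.083 ] 22 ang 2.138
side blue [0.0203 0.0923] 10 ang 1.354
side yel [0.0372 0.0635] 197 ang 1.041
2.29 [0.0008 0.0073 0.001 ] rot 0.077
2.215 [0.0008 0.0147 0.0018] rot 0.152
2.14 [0.0008 0.022  0.0032] rot 0.227
2.065 [0.0008 0.0292 0.0052] rot 0.302
1.99 [0.0008 0.0362 0.0076] rot 0.377
1.915 [0.0009 0.043  0.0106] rot 0.452
1.84 [0.0009 0.0495 0.0141] rot 0.527
1.765 [0.0009 0.0558 0.0181] rot 0.602
1.69 [0.001  0.0617 0.0225] rot 0.677
1.615 [0.001  0.0673 0.0274] rot 0.752
1.54 [0.0011 0.0726 0.0327] rot 0.827
```

The carousel turned back 0.60 rad with the pawl still up. I continue to about -1.28 rad, then back off and rise.

Request:
jog_arm --pt "0 0.007 0.001 0.077 0 0 0" --pt "0 0.015 0.002 0.152 0 0 0" --pt "0 0.022 0.003 0.227 0 0 0" --pt "0 0.029 0.005 0.302 0 0 0" --pt "0 0.036 0.0075 0.377 0 0 0" --pt "0 0.043 0.0105 0.452 0 0 0" --pt "0 0.0495 0.014 0.527 0 0 0" --pt "0 0.056 0.018 0.602 0 0 0" --pt "0 0.062 0.0225 0.677 0 0 0" --pt "0 0.062 0.0225 0.677 0 0 0" --pt "0 0.062 0.0225 0.677 0 0 0" --pt "0 0.055 0.0175 0.677 0 0 0" --pt "0 0.055 0.0175 0.677 0 0 0" --pt "-0.04 0.055 0.0175 0.677 0 0 0" --pt "-0.08 0.055 0.0175 0.677 0 0 0" --pt "-0.12 0.055 0.0175 0.677 0 0 0" --pt "-0.12 0.055 0.0175 0.677 0 0 0" --pt "-0.12 0.055 0.0175 0.677 0 0 0"

```text
time: 12.9
tool_pos: [0.5383, 0.1055, 0.1736]
tcp_rot: [1.042, 1.3, -1.034]
wrist_force: [0.4, -0.2, -0.3]
width: 0.001
```

```bash
python3 look.py p10 all; python3 - <<'E'
from h import *
s=monitor.read_state();P=s['tool_pos'];M=R.from_rotvec(s['tcp_rot']).as_matrix();print(s['q'].round(2))
yaw0=np.arctan2(M[1,1],M[0,1])-YAW
for x,y,z in((-.15,-.146,.17),(-.15,-.146,.052)): print(M.T@(np.r_[c2w(x,y),z]-P),'rot',yaw0)
E
```

```text
12.9 [0.5383 0.1055 0.1736] [ 1.042  1.3   -1.034] [ 0.4 -0.2 -0.3] changer [-0.0199  0.0972]
[(np.float64(368.05), np.float64(210.55), np.int32(60))] [(np.float64(356.24285714285713), np.float64(229.11428571428573), np.int32(70))]
ball [ 0.4884761  -0.14597129  0.08958007] 0.0005055284958456095 [-0.0968 -0.1473]
scene blue [-0.0073 -0.0994] 19 ang -1.644
scene blue [ 0.0978 -0.0095] 21 ang -0.097
scene blue [-0.0732 -0.0664] 16 ang -2.405
scene blue [0.073  0.0635] 6 ang 0.716
scene blue [-0.0982  0.0062] 7 ang 3.079
scene blue [0.0052 0.0989] 6 ang 1.518
scene blue [-0.0649  0.0742] 8 ang 2.289
scene yel [0.06   0.0234] 119 ang 0.372
side blue [-0.0067 -0.0949] 25 ang -1.641
side blue [ 0.0635 -0.0726] 29 ang -0.852
side blue [-0.0744 -0.0622] 21 ang -2.445
side blue [ 0.0976 -0.0052] 29 ang -0.053
side blue [-0.0972  0.0091] 28 ang 3.048
side blue [-0.0635  0.0767] 21 ang 2.262
side blue [0.0071 0.0984] 15 ang 1.499
side yel [0.0623 0.0305] 186 ang 0.455
[ 0.15  0.04  1.92 -0.    1.18 -0.08]
[ 0.00092154 -0.15613888  0.22616875] rot 0.11969620173068672
[ 0.11892047 -0.15647798  0.22579752] rot 0.11969620173068672
```

The carousel is at about -1.25 rad, between notches, and the pawl is still back. Next I go to the lever's -x side and tip it back toward +x.

Request:
jog_arm --pt "0 -0.03 0.04 0.06 0 0 0" --pt "0 -0.055 0.08 0.12 0 0 0" --pt "0 -0.08 0.12 0.12 0 0 0" --pt "0 -0.11 0.16 0.12 0 0 0" --pt "0 -0.135 0.195 0.12 0 0 0" --pt "0 -0.156 0.226 0.12 0 0 0" --pt "0 -0.156 0.226 0.12 0 0 0" --pt "0.0 -0.156 0.226 0.12 0 0 0" --pt "0.04 -0.156 0.226 0.12 0 0 0" --pt "0.08 -0.156 0.226 0.12 0 0 0" --pt "0.115 -0.156 0.226 0.12 0 0 0" --pt "0.12 -0.156 0.226 0.12 0 0 0" --pt "0.12 -0.156 0.226 0.12 0 0 0" --pt "0.12 -0.156 0.226 0.12 0 0 0"

```text
time: 14.4
tool_pos: [0.4375, -0.1504, 0.0523]
tcp_rot: [1.128, 1.253, -1.126]
wrist_force: [0.3, 0.0, -0.1]
width: 0.001
```

```bash
python3 look.py p11
```

```text
14.4 [ 0.4375 -0.1504  0.0523] [ 1.128  1.253 -1.126] [ 0.3  0.  -0.1] changer [-0.148  -0.1462]
[(np.float64(368.20338983050846), np.float64(210.57627118644066), np.int32(59))] [(np.float64(356.3333333333333), np.float64(229.16666666666666), np.int32(72))]
ball [ 0.48815867 -0.14587865  0.08958384] 0.0005263977922731208 [-0.0971 -0.1472]
scene yel [0.06   0.0236] 118 ang 0.375
side yel [0.0623 0.0305] 186 ang 0.455
```

Request:
jog_arm --pt "0 0.012 0 0 0 0 0" --pt "0 0.022 0 0 0 0 0" --pt "0 0.03 0 0 0 0 0" --pt "0 0.037 0 0 0 0 0" --pt "0 0.044 0 0 0 0 0" --pt "0 0.05 0 0 0 0 0" --pt "0 0.056 0 0 0 0 0" --pt "0 0.056 0 0 0 0 0" --pt "0 0.056 0 0 0 0 0" --pt "0 0.03 0 0 0 0 0" --pt "0 0.005 0 0 0 0 0" --pt "-0.04 0 0 0 0 0 0" --pt "-0.08 0 0 0 0 0 0" --pt "-0.12 0 0 0 0 0 0" --pt "-0.12 0 0 0 0 0 0" --pt "-0.12 0 0 0 0 0 0"

```text
time: 16.1
tool_pos: [0.4378, -0.1509, 0.1745]
tcp_rot: [1.129, 1.247, -1.124]
wrist_force: [-0.6, -0.3, -0.7]
width: 0.003
```

```bash
python3 look.py p12 all; python3 arc.py .099 .17 "[1.80]"
```

```text
16.1 [ 0.4378 -0.1509  0.1745] [ 1.129  1.247 -1.124] [-0.6 -0.3 -0.7] changer [-0.1477 -0.1467]
[(np.float64(347.02941176470586), np.float64(208.19117647058823), np.int32(68))] [(np.float64(339.74285714285713), np.float64(223.05714285714285), np.int32(70))]
ball [ 0.53297283 -0.13783267  0.09691735] 0.0015261507931897957 [-0.0517 -0.1441]
scene blue [ 0.0637 -0.0764] 19 ang -0.876
scene blue [-0.0075 -0.0996] 20 ang -1.646
scene blue [ 0.0978 -0.0091] 22 ang -0.093
scene blue [-0.0739 -0.0661] 14 ang -2.412
scene blue [0.073  0.0635] 6 ang 0.716
scene blue [-0.0982  0.0062] 7 ang 3.079
scene blue [0.0052 0.0989] 6 ang 1.518
scene blue [-0.0649  0.0742] 8 ang 2.289
scene yel [0.0601 0.0235] 120 ang 0.373
side blue [-0.0067 -0.0949] 25 ang -1.641
side blue [ 0.0632 -0.0721] 27 ang -0.851
side blue [-0.0743 -0.0626] 22 ang -2.441
side blue [ 0.0976 -0.0052] 29 ang -0.053
side blue [-0.0973  0.0094] 29 ang 3.045
side blue [-0.0635  0.0767] 21 ang 2.262
side blue [0.0072 0.0993] 17 ang 1.498
side yel [0.0623 0.0305] 186 ang 0.455
1.8 [ 0.0016  0.1269 -0.2422] rot -0.229
```

The pawl nose is lying on the rim (ball x -51.7 mm, predicted -52). I return behind the same pin, now at 1.51 rad.

Request:
jog_arm --pt "0 0.02 -0.04 -0.05 0 0 0" --pt "0 0.045 -0.08 -0.1 0 0 0" --pt "0 0.065 -0.12 -0.15 0 0 0" --pt "0 0.085 -0.16 -0.2 0 0 0" --pt "0 0.105 -0.2 -0.23 0 0 0" --pt "0 0.126 -0.242 -0.23 0 0 0" --pt "0 0.126 -0.242 -0.23 0 0 0" --pt "0 0.126 -0.242 -0.23 0 0 0" --pt "0.04 0.126 -0.242 -0.23 0 0 0" --pt "0.08 0.126 -0.242 -0.23 0 0 0" --pt "0.11 0.126 -0.242 -0.23 0 0 0" --pt "0.122 0.126 -0.242 -0.23 0 0 0" --pt "0.122 0.126 -0.242 -0.23 0 0 0" --pt "0.122 0.126 -0.242 -0.23 0 0 0"

```text
time: 17.6
tool_pos: [0.5363, 0.1031, 0.0505]
tcp_rot: [0.957, 1.343, -0.955]
wrist_force: [0.6, -0.8, 0.7]
width: -0.001
```

```bash
python3 look.py p13; python3 arc.py .099 .0515 "np.r_[1.80,1.73,1.66,1.59,1.54,1.50,1.46,1.42,1.39,1.36]"
```

```text
17.6 [0.5363 0.1031 0.0505] [ 0.957  1.343 -0.955] [ 0.6 -0.8  0.7] changer [-0.0222  0.0951]
[] [(np.float64(339.6857142857143), np.float64(223.05714285714285), np.int32(70))]
side yel [0.0623 0.0305] 186 ang 0.455
1.8 [ 0.0002 -0.0013 -0.0013] rot 0.0
1.73 [ 0.0003  0.0056 -0.001 ] rot 0.07
1.66 [ 0.0003  0.0125 -0.0003] rot 0.14
1.59 [0.0004 0.0193 0.0009] rot 0.21
1.54 [0.0004 0.0241 0.0021] rot 0.26
1.5 [0.0005 0.0279 0.0032] rot 0.3
1.46 [0.0005 0.0317 0.0044] rot 0.34
1.42 [0.0005 0.0354 0.0058] rot 0.38
1.39 [0.0006 0.0381 0.007 ] rot 0.41
1.36 [0.0006 0.0408 0.0082] rot 0.44
```

Request:
jog_arm --pt "0 0.0055 -0.001 0.07 0 0 0" --pt "0 0.0125 0 0.14 0 0 0" --pt "0 0.019 0.001 0.21 0 0 0" --pt "0 0.024 0.002 0.26 0 0 0" --pt "0 0.028 0.003 0.3 0 0 0" --pt "0 0.0315 0.0045 0.34 0 0 0" --pt "0 0.0345 0.0055 0.37 0 0 0" --pt "0 0.0345 0.0055 0.37 0 0 0" --pt "0 0.0345 0.0055 0.37 0 0 0"

```text
time: 18.6
tool_pos: [0.5727, 0.11, 0.0529]
tcp_rot: [1.235, 1.185, -1.225]
wrist_force: [0.2, -1.2, 0.3]
width: -0.001
```

```bash
python3 look.py p14 all;  python3 arc.py .099 .0515 "np.r_[1.41,1.39,1.36,1.33,1.3]"
```

```text
18.6 [0.5727 0.11   0.0529] [ 1.235  1.185 -1.225] [ 0.2 -1.2  0.3] changer [0.0147 0.098 ]
[(np.float64(345.7358490566038), np.float64(208.56603773584905), np.int32(53))] [(np.float64(338.19444444444446), np.float64(223.38888888888889), np.int32(72))]
ball [ 0.53546116 -0.13385557  0.09759075] 0.0013507450824770157 [-0.0488 -0.1404]
scene blue [ 0.0432 -0.0898] 21 ang -1.122
scene blue [-0.0318 -0.0946] 24 ang -1.895
scene blue [-0.0878 -0.0446] 9 ang -2.672
scene blue [-0.0942  0.0313] 7 ang 2.821
scene blue [-0.0446  0.0871] 8 ang 2.044
side blue [-0.0881 -0.0412] 26 ang -2.704
side blue [ 0.0927 -0.0294] 32 ang -0.307
side blue [-0.0928  0.0331] 27 ang 2.799
side blue [0.0881 0.0412] 10 ang 0.437
side blue [0.0316 0.0899] 9 ang 1.233
side blue [-0.0432  0.0901] 24 ang 2.018
side yel [0.0668 0.0165] 156 ang 0.242
1.41 [0.001  0.0016 0.    ] rot 0.021
1.39 [0.001  0.0036 0.0001] rot 0.041
1.36 [0.001  0.0066 0.0003] rot 0.071
1.33 [0.001  0.0095 0.0005] rot 0.101
1.3 [0.0011 0.0125 0.0009] rot 0.131
```

The carousel is at about -1.51 rad and the pawl is beginning to drop. I push on about 6 mm gently.

Request:
jog_arm --pt "0 0.002 0 0.02 0 0 0" --pt "0 0.0035 0 0.04 0 0 0" --pt "0 0.005 0 0.055 0 0 0" --pt "0 0.006 0 0.065 0 0 0" --pt "0 0.006 0 0.065 0 0 0" --pt "0 0.006 0 0.065 0 0 0"

```text
time: 19.3
tool_pos: [0.5782, 0.1097, 0.0524]
tcp_rot: [1.283, 1.153, -1.273]
wrist_force: [-0.5, -0.7, -1.8]
width: -0.003
```

```bash
python3 look.py p15 all
```

```text
19.3 [0.5782 0.1097 0.0524] [ 1.283  1.153 -1.273] [-0.5 -0.7 -1.8] changer [0.0202 0.0971]
[(np.float64(343.98591549295776), np.float64(209.56338028169014), np.int32(71))] [(np.float64(337.42028985507244), np.float64(223.46376811594203), np.int32(69))]
ball [ 0.53919422 -0.13661978  0.09399329] 0.001448580116458445 [-0.0453 -0.1435]
scene blue [ 0.0393 -0.0924] 20 ang -1.169
scene blue [-0.0362 -0.0931] 23 ang -1.942
scene blue [0.0856 0.0392] 6 ang 0.429
scene blue [-0.0906 -0.0394] 8 ang -2.731
scene blue [-0.0924  0.036 ] 6 ang 2.77
scene blue [-0.0404  0.089 ] 8 ang 1.997
side blue [-0.0894 -0.0364] 29 ang -2.755
side blue [ 0.0911 -0.0337] 32 ang -0.354
side blue [-0.091   0.0371] 26 ang 2.754
side blue [0.0897 0.038 ] 12 ang 0.401
side blue [0.0364 0.0887] 7 ang 1.181
side blue [-0.0389  0.0908] 24 ang 1.976
side yel [0.0697 0.0142] 123 ang 0.201
```

The ball is back at its start pixels in both views, so the pawl is fully down, and the pins are within ~0.02 rad of their starting pattern. I back off, rise, and verify.

Request:
jog_arm --pt "0 -0.008 0 0 0 0 0" --pt "0 -0.012 0 0 0 0 0" --pt "0 -0.012 0 0 0 0 0" --pt "-0.04 -0.012 0 0 0 0 0" --pt "-0.08 -0.012 0 0 0 0 0" --pt "-0.13 -0.012 0 0 0 0 0" --pt "-0.17 -0.012 0 0 0 0 0" --pt "-0.17 -0.012 0 0 0 0 0" --pt "-0.17 -0.012 0 0 0 0 0" --pt "-0.17 -0.012 0 0 0 0 0"

```text
time: 20.4
tool_pos: [0.5636, 0.1112, 0.2208]
tcp_rot: [1.281, 1.155, -1.275]
wrist_force: [-0.3, 0.2, -0.2]
width: 0.003
```

```bash
python3 look.py p16 all
```

```text
20.4 [0.5636 0.1112 0.2208] [ 1.281  1.155 -1.275] [-0.3  0.2 -0.2] changer [0.0058 0.1001]
[(np.float64(343.8615384615385), np.float64(209.73846153846154), np.int32(65))] [(np.float64(337.4179104477612), np.float64(223.50746268656715), np.int32(67))]
ball [ 0.53947639 -0.13715802  0.09336133] 0.001482325403293201 [-0.0451 -0.1441]
scene blue [ 0.0393 -0.0924] 20 ang -1.169
scene blue [ 0.0914 -0.0379] 22 ang -0.393
scene blue [-0.036  -0.0928] 22 ang -1.941
scene blue [0.0893 0.0373] 11 ang 0.396
scene blue [-0.0906 -0.0394] 8 ang -2.731
scene blue [0.0346 0.0913] 8 ang 1.209
scene blue [-0.0924  0.036 ] 6 ang 2.77
scene blue [-0.0404  0.089 ] 8 ang 1.997
scene yel [0.0639 0.0038] 119 ang 0.059
side blue [ 0.0395 -0.0875] 27 ang -1.147
side blue [-0.0352 -0.0887] 28 ang -1.949
side blue [-0.0893 -0.0368] 28 ang -2.751
side blue [ 0.0911 -0.0337] 32 ang -0.354
side blue [-0.0913  0.0368] 22 ang 2.758
side blue [0.09  0.037] 10 ang 0.39
side blue [0.0355 0.0872] 7 ang 1.184
side blue [-0.0389  0.0906] 22 ang 1.976
side yel [0.0657 0.0108] 183 ang 0.163
```

View pics/p16.png

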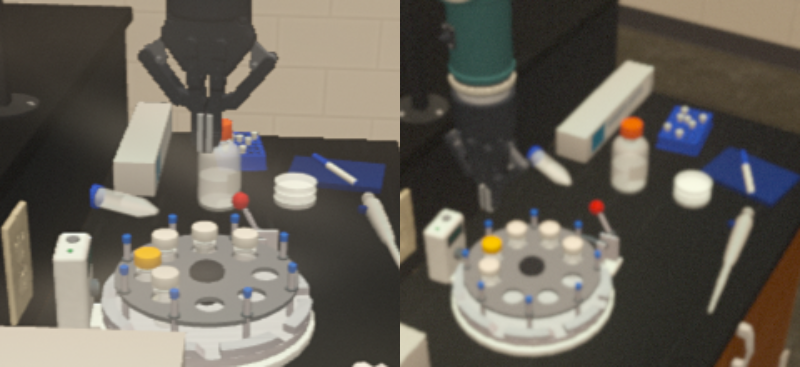

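Yellow (147,257 left; 491,244 right) stands in front of the reader, all vials are upright, and the gripper is clear.

```bash
python3 -c "
from workcell import finish_job
print(finish_job())"
```

```text
the job is handed in; nothing more can be done
None
```

The yellow-capped vial is back in front of the lens with the pawl down in its notch, and I handed the job in at about 20 s of the 64 s allowed. `finish_job` reports no verdict, so this rests on my own camera checks.

**What I did:** I tipped the red-ball lever back to its stop. I then pushed the carousel back about 1.25 rad by one finger pin and tipped the lever forward so the nose lay on the rim. Pushing on to about -1.55 rad, two notches back, let the pawl drop in. The arm then rose clear.

**Last checks:**
- **Pawl:** the ball is back on its starting pixels in both views, which means the pawl is at about 0 rad.
- **Carousel:** the pins are within about 0.02 rad of the locked pattern.
- **Yellow vial:** after correcting for the view bias seen at the start, it is about 2–3 mm from the reading place.
- **Surroundings:** all five vials stand upright. The bottle and dishes look unmoved in the last picture. The jar was outside that picture, though the arm's path stayed clear of it.

**What disagreed:**
- **Fingertip height:** the real fingertips are about 26 mm short of the reported TCP. My first two passes at the lever therefore went over the ball without touching it; I measured the offset and lowered for it.
- **Yellow vial position:** the raw, uncorrected centroids of the yellow cap differ by about 7 mm between the two cameras.

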